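Exercise and set the bedside heating valve, then lock it

ROBOT

A 6-joint arm with a two-finger parallel gripper is mounted at the origin on the work surface. World frame = base frame: x ahead of the robot, y to its left, z up, the work surface at z = 0. Lengths are in m, angles in rad, forces in N, time in s.
With the tool pointing down it reaches from about 0.375 to 0.9 m from the base axis. Payload 3.1 kg.
Tool frame: the origin (TCP) lies at the very end of the fingers, on their centre line; the grasp point (between the pads) lies 19 mm behind it (grasp_offset is the z of the grasp point in the tool frame, in m); z points along the fingers, y is the line along which they close (so a half turn about z gives the same grasp; the last joint's range is limited). The gripper opens to 87 mm and grips with 3 to 60 N. Pads are 19 mm wide; open, the fingers measure 117 mm over their backs; the gripper's body (75 mm by 190 mm) begins 51 mm behind the grasp point.
Start: joints at [1.034, 0.527, 1.433, -0, 1.181, -0.178], TCP at [0.219, 0.585, 0.223] pointing down, gripper open.
Joint ranges: [-3.08, 3.08], [-0.75, 2.2], [0.22, 2.44], [-1.43, 4.57], [0, 2.65], [-2.85, 2.85]. Speed limits (rad/s): [2.79, 2.79, 3.14, 3.14, 3.14, 3.14].

INTERFACE

Orientations are given as a unit quaternion [w, x, y, z].
In Python, from rig import * gives the robot as it stands.
- The arm moves only by the tool send_rows, never from a script. Its argument "increments" is a list of rows, each a list of 5 numbers: the shift along the tool's x, y, z in mm, then the turn about the tool's z in degrees, then the closure, from -1 (fully open) to 1 (shut). In form: [[tx, ty, tz, roll, jaw], ...]. A call has 1 to 5 rows; each row shifts and turns the commanded pose from where the row before left it, along the tool's axes as they then stand; what a row does not reach is not made up. A row lasts 1/8 s, in which the tool goes at most 62.5 mm and 10.7 degrees, less where a joint would pass 70% of its speed; a pose out of reach is approached as far as the arm can. A call with a gripper value outside its range is refused whole. The fingers move at their own pace and stop on an object; "grip_force" is the grip in N (left out, the last holds). Time passes only in rows, so rows that do not move let the fingers close. It gives the time, the measured TCP pose, the force, the opening and the grip force at its end, in the units of the state.
- get_obs(): the state, without advancing time (a new reading comes with each control period).
- snapshot(name): name is "side" or "top"; returns (picture, depth): 420x560x3 uint8, red, green, blue; 420x560 float32, m along the optical axis (not along the pixel's ray), 0 where there is no reading.
- camera_model(name): a dict with "fx", "fy", "cx", "cy" (pixels), "k1" (the pictures are not rectified: a ray, as slopes to the right and down, at radius r is drawn at 1 + k1 r^2 times it, then the intrinsics apply), "rvec" (rotation vector, rad) and "tvec" (3), from world to camera coordinates, as OpenCV has them. Camera axes: x right, y down, z forward; pixel columns grow to the right and rows downward; lengths in m; the calibration is good to about 2 mm. A picture is of the moment at which its call begins. camera_model takes no time and is no camera call.
- finish_job(): hands the job in; it is judged then, once.
The state is a dict: "t": time; "qpos": joint angles; "joint_velocities": joint speeds; "effort": joint torques, N m; "tool_pos": TCP position; "tcp_rot": TCP orientation; "contact_force": force on the tool from outside, world axes, zero at the start; "ft_torque": the same for the moment, N m; "opening": opening from 0.0 (shut) to 1.0 (fully open); "finger_force": force on a finger pad.
Only numpy, scipy, OpenCV 4.12 (cv2) and the standard library are available. Lean on these libraries where they do the work, as an engineer would, in place of code of your own. Each camera call takes 0.05 s, during which the arm holds its last target. There are 200 camera calls.

TASK

Exercise the bedside heating valve: turn its lever clockwise (seen from above) until you feel it come up snug against its seat and hold it there for a moment, without forcing it, then open it again until the lever lies exactly over the steel memory arm on the dial and let go. Then swing the keeper bar over the lever's hub until it snaps fully home. Do not shift the memory arm, and leave everything else on the table where it is.

Things in the scene. Friction and masses are not known exactly. Their poses are not given: they have to be found in the camera images.
- station: fixed wooden board, 280 x 260 mm, 18 mm thick, carrying a brass valve with copper pipes. Origin on the valve's upright axis, at table height; x points away from the robot (within 0.25 rad), y left, z up. The board spans x -0.13 to 0.15, y -0.13 to 0.13; the brass dial, 84 mm across, has its top at z 0.066
- valve_lever: black bar lever, 22 mm wide, z 0.100 to 0.120, reaching 131 mm out from the valve axis; hub 42 mm across. Origin on the axis at table height, x outward along it. Clockwise from above closes, counterclockwise opens; it stays where left (friction 0.2 N m). At the start open, its x 2.3 to 2.7 rad counterclockwise of the station's x. Pinch or push it 50 to 120 mm out
- lever_tip (a point): point on the lever's centre line, 120 mm out from the valve axis, at mid thickness (z 0.110); axes as the lever: x outward along it, z up
- valve_seat: the valve's seat, hidden inside; its pose tells nothing. A rigid stop met by the closing lever when the lever's x lies somewhere 1.27 to 1.87 rad from the station's x; it varies, cannot be seen and must be felt. Snug: 0.2 N m or more on it beyond friction (4.8 N in all across the lever, 85 mm out) for 0.2 s; over 3 N m (38 N in all) strains it
- memory_tip (a point): centre of the round end of the memory arm, a flat steel hand 10 mm wide (20 mm at its end), z 0.068 to 0.073, under the lever and over the dial, reaching 153 mm out from the valve axis; this point 143 mm out; x outward along it. It marks the wanted opening, 1.35 to 2.1 rad counterclockwise of the station's y. A stiff joint; must not be shifted
- keeper (a joint): keeper bar's angle: 0 shut (hard stop; bar over the lever's hub, pointing to the station's -x), growing counterclockwise from above as it opens; 1.2 to 1.6 rad at the start (pointing to the station's -y). Friction 0.08 N m. A spring detent resists from 0.4 to 0.22 rad (8 to 10 N at the knob); past 0.2 rad it snaps the bar on and holds it shut
- keeper_hinge (a point): on the keeper's upright hinge axis at the bar's mid height (z 0.1375), 100 mm beyond the valve axis. The post is 24 mm across, with a collar up to z 0.147. The bar is steel, 20 mm wide, z 0.131 to 0.144, reaching 133 mm out from the hinge; x outward along the bar, z up
- keeper_knob (a point): centre of the upright black knob on the bar, 115 mm from the hinge axis: 22 mm across, from z 0.144 to 0.190, this point at z 0.175; axes as the bar
- wrench: loose steel open-ended wrench, 160 mm long, lying on the station's board under the lever's sweep (bystander). Origin under its centre
- mug: blue mug, 80 mm across, 95 mm high, left of the station (bystander). Origin under its centre
- shell_dish: shallow white dish, 120 mm across, 28 mm high, close to the station's left side (bystander). Origin under its centre
- candle_jar: jar with a steel lid, 64 mm across, 75 mm high, close to the station's right side (bystander). Origin under its centre
- water_bottle: clear bottle, 68 mm across, 210 mm high, to the right behind the station (bystander). Origin under its centre
- book: blue book, 206 x 134 x 30 mm, lying to the right in front (bystander). Origin under its centre
- remote: grey remote control, 170 x 48 x 20 mm, lying to the left in front (bystander). Origin under its centre

How it is judged:
By the outcome, as a careful person would: the job done as asked, in the order asked, and still so for the second after the job is handed in, with the robot touching nothing.
It also fails if it takes over 64 s, if anything falls off the work surface, if the arm or the gripper's body presses on something with over 40 N, if the wrist force passes 120 N, or if a joint passes its speed limit or range.

## Working session

There is one attempt and no reset: what is moved stays moved. The work goes in short steps, Python scripts to look and compute and a tool call to move; the robot and the scene stay as the last step left them, time stands still between calls to the robot, and variables do not carry over. Pictures are saved under pics/ and viewed, at most 10 in all, crops included, and the job is handed in when it is done.

Besides the shell and the picture viewer there is one more tool, called after "Emit:" in YAML: its name, and indented under it one key for each argument. send_rows: Moves the arm, as the interface text tells. Its arguments: {"type":"object","properties":{"increments":{"type":"array"},"grip_force":{"type":"number"}},"required":["increments"]}

```bash
mkdir -p pics; ls; python3 - <<'E'
from rig import *
import cv2,numpy as np
o=get_obs()
print({k:(np.round(v,3) if not isinstance(v,dict) else v) for k,v in o.items()})
for n in("side","top"):
    p,d=snapshot(n); cv2.imwrite(f"pics/{n}0.png",p[:,:,::-1]); np.savez(f"pics/{n}0.npz",p=p,d=d); print(n,camera_model(n))
E
```

```text
pics
{'t': np.float64(0.0), 'qpos': array([ 1.034,  0.528,  1.434, -0.   ,  1.181, -0.178]), 'joint_velocities': array([ 0.001, -0.001,  0.001,  0.001, -0.   , -0.001]), 'effort': array([  0.   , -44.004, -17.659,   0.063,   0.058,  -0.   ]), 'tool_pos': array([0.219, 0.585, 0.222]), 'tcp_rot': array([-0.   ,  0.178,  0.984, -0.001]), 'contact_force': array([0.334, 0.233, 1.048]), 'ft_torque': array([-0.038,  0.035, -0.033]), 'finger_force': np.float64(0.0), 'opening': np.float64(0.997)}
side {'fx': 425.2033331112651, 'fy': 425.2033331112651, 'cx': 271.9645981487797, 'cy': 211.7285954752527, 'k1': -0.13329097918988975, 'rvec': array([ 2.25701731, -0.39977241,  0.17579118]), 'tvec': array([-0.45871382,  0.23011666,  1.18842702])}
top {'fx': 522.9347432735508, 'fy': 522.9347432735508, 'cx': 277.9062341416481, 'cy': 207.51588272406772, 'k1': -0.17860327236331838, 'rvec': array([ 2.16981383, -2.14003257,  0.130225  ]), 'tvec': array([0.03858671, 0.53246484, 1.4381344 ])}
```

View pics/top0.png

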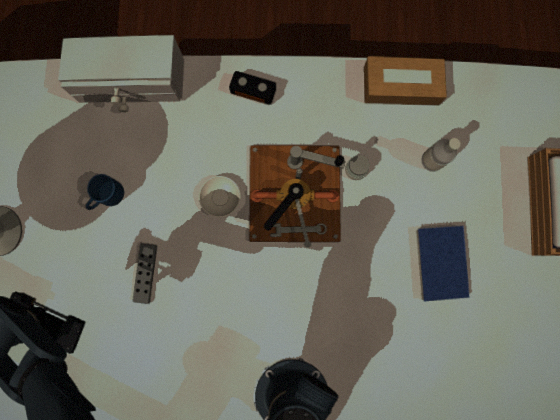

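View pics/side0.png

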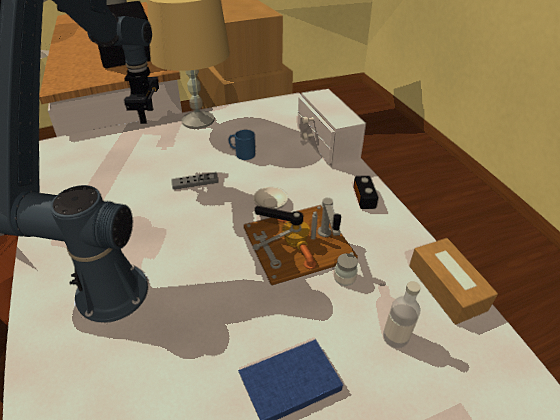

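The top view shows the board centred near (295,193). The lever runs from (295,190) to (268,225), and the keeper runs from the post at (297,152) to the knob at (340,160). I'll zoom in on the station.

```bash
cat > h.py <<'E'
from rig import *
import cv2,numpy as np
def cam(n):
    c=camera_model(n);K=np.array([[c['fx'],0,c['cx']],[0,c['fy'],c['cy']],[0,0,1]]);return K,np.array([c['k1'],0,0,0,0.]),np.array(c['rvec']),np.array(c['tvec'])
def rays(n,uv):
    K,D,r,t=cam(n);R=cv2.Rodrigues(r)[0]
    x=cv2.undistortPoints(np.array(uv,float).reshape(-1,1,2),K,D)[:,0]
    return -R.T@t,(np.c_[x,np.ones(len(x))])@R
def onplane(n,uv,z):
    o,d=rays(n,uv);return o+d*((z-o[2])/d[:,2])[:,None]
def proj(n,P):
    K,D,r,t=cam(n);return cv2.projectPoints(np.array(P,float).reshape(-1,1,3),r,t,K,D)[0][:,0]
def tri(uvt,uvs):
    o1,d1=rays("top",[uvt]);o2,d2=rays("side",[uvs]);A=np.c_[d1[0],-d2[0]]
    s=np.linalg.lstsq(A,o2-o1,rcond=None)[0];a=o1+d1[0]*s[0];b=o2+d2[0]*s[1];return (a+b)/2,np.linalg.norm(a-b)
E
python3 - <<'E'
import cv2
a=cv2.imread("pics/top0.png");b=cv2.imread("pics/side0.png")
cv2.imwrite("pics/tc.png",cv2.resize(cv2.convertScaleAbs(a[135:255,235:360],alpha=1.8),None,fx=5,fy=5,interpolation=2)[:600])
cv2.imwrite("pics/sc.png",cv2.resize(cv2.convertScaleAbs(b[180:300,235:370],alpha=1.8),None,fx=5,fy=5,interpolation=2))
E
```

```text
(no output)
```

View pics/tc.png

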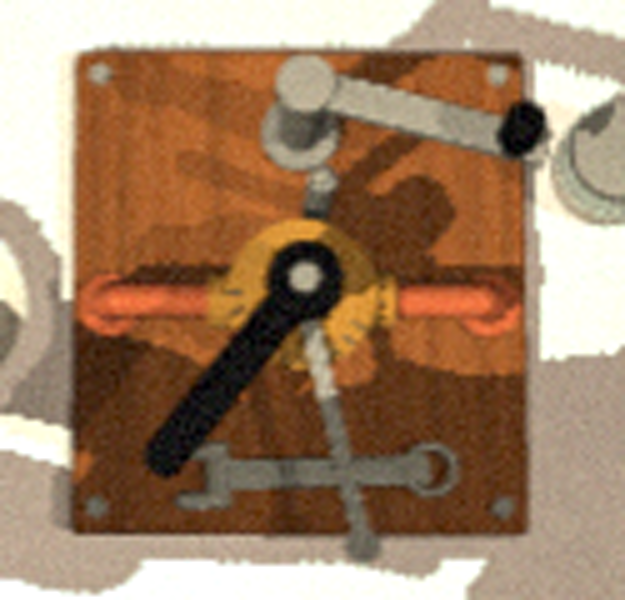

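View pics/sc.png

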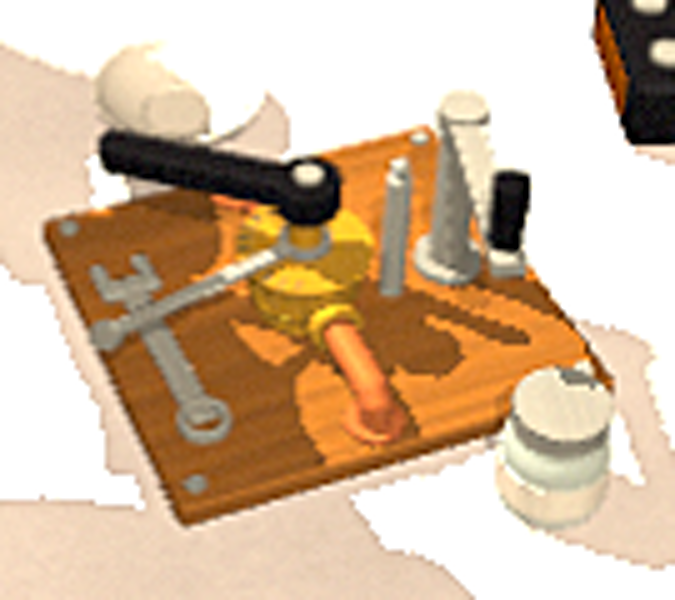

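Both crops (5x, origins (235,135) top and (235,180) side) show the same five points:

| Point | Top crop | Side crop |
|---|---|---|
| Hub cap | (305,276) | (308,176) |
| Lever end | (162,470) | (112,152) |
| Memory tip | (364,546) | (105,332) |
| Post top | (306,80) | (465,105) |
| Knob top | (525,127) | (513,178) |

Next I'll triangulate these and check them against the stated sizes.

```bash
python3 - <<'E'
from h import *
T=lambda x,y:((x+.5)/5-.5+235,(y+.5)/5-.5+135)
S=lambda x,y:((x+.5)/5-.5+235,(y+.5)/5-.5+180)
P={}
for n,a,b in [("hub",(305,276),(308,176)),("lev",(165,465),(115,150)),("mem",(364,546),(105,332)),("post",(306,80),(465,105)),("knob",(522,129),(511,205)),("pin",(322,180),(400,166))]:
    p,e=tri(T(*a),S(*b));P[n]=p;print(n,p.round(4),'err',round(e,4))
h=P['hub']
for n in('lev','mem','post'):
    v=(P[n]-h)[:2];print(n,np.hypot(*v),np.arctan2(v[1],v[0])%(2*np.pi))
v=(P['knob']-P['post'])[:2];print('knob',np.hypot(*v),np.arctan2(v[1],v[0]))
# single-view on planes
for n,f,q in(("top",T,dict(hub=(305,276,.124),mem=(364,546,.073),post=(306,80,.147),c1=(99,74,.018),c2=(498,74,.018),c3=(504,508,.018),c4=(96,507,.018))),("side",S,dict(hub=(308,176,.124),mem=(105,332,.073),post=(465,105,.147),c1=(418,140,.018),c3=(195,485,.018),c4=(68,228,.018)))):
    for k,(x,y,z) in q.items(): print(n,k,onplane(n,[f(x,y)],z)[0].round(4))
# masks: lever(black) and knob
d=np.load("pics/top0.npz");p=d['p'];g=p.max(2)
m=((g<34)).astype(np.uint8);num,lab,st,ce=cv2.connectedComponentsWithStats(m)
for i in range(1,num):
    if st[i,4]>15 and 235<ce[i][0]<360 and 130<ce[i][1]<250:
        ys,xs=np.where(lab==i);pts=np.c_[xs,ys];r=cv2.minAreaRect(pts.astype(np.float32));print(st[i],ce[i],r)
E
```

```text
hub [ 5.667e-01 -2.000e-04  1.229e-01] err 0.0041
lev [0.4682 0.072  0.1137] err 0.0007
mem [ 0.4271 -0.0354  0.0746] err 0.0031
post [0.6674 0.001  0.1475] err 0.004
knob [ 0.6386 -0.1107  0.1709] err 0.002
pin [ 0.6204 -0.0093  0.1215] err 0.001
lev 0.12211322096787806 2.5088011987706587
mem 0.14397653359654672 3.388056960257297
post 0.10074725561676656 0.01178400411005528
knob 0.11533968107741337 -1.8230738591903557
top hub [ 0.5685 -0.0008  0.124 ]
top mem [ 0.4286 -0.0358  0.073 ]
top post [6.695e-01 3.000e-04 1.470e-01]
top c1 [0.7022 0.1164 0.018 ]
top c2 [ 0.7056 -0.1146  0.018 ]
top c3 [ 0.4542 -0.1179  0.018 ]
top c4 [0.4517 0.113  0.018 ]
side hub [ 0.5641 -0.0012  0.124 ]
side mem [ 0.426  -0.0336  0.073 ]
side post [0.6656 0.0016 0.147 ]
side c1 [0.6973 0.1171 0.018 ]
side c3 [ 0.4511 -0.1156  0.018 ]
side c4 [0.4484 0.1156 0.018 ]
[335 156   9  11  71] [338.77464789 160.54929577] ((338.6000061035156, 160.8000030517578), (7.155416965484619, 10.733126640319824), 26.56505012512207)
[264 184  40  47 480] [283.33958333 206.13333333] ((283.97698974609375, 207.18655395507812), (14.506317138671875, 56.36677551269531), 35.09581756591797)
```

The measured points agree with the text. The valve axis is at (0.567, 0.000), the memory arm is at 143 mm, the hinge is at 101 mm and the knob is 115 mm from it. The lever is at 2.509 rad, the memory arm at 3.388 rad and the keeper is open 1.32 rad. Moving to above the lever.

Emit:
send_rows:
  increments:
    - [-44.9,-40.3,0,0,-1]
    - [-44.9,-40.3,0,0,-1]
    - [-44.9,-40.3,0,0,-1]
    - [-44.9,-40.3,0,0,-1]
    - [-44.9,-40.3,0,0,-0.5]
  grip_force: 15

```text
t: 0.72
tool_pos: [0.3594, 0.3159, 0.2224]
tcp_rot: [-0.0, 0.178, 0.984, -0.0]
contact_force: [1.6, 0.7, 0.5]
opening: 0.95
finger_force: 0.0
```

Emit:
send_rows:
  increments:
    - [-44.9,-40.3,0,0,-0.3]
    - [-44.9,-40.3,0,0,-0.3]
    - [-44.9,-40.3,0,0,-0.3]
    - [-44.9,-40.3,0,0,-0.3]
    - [-44.9,-40.3,0,0,-0.3]

```text
t: 1.35
tool_pos: [0.4988, 0.0483, 0.2224]
tcp_rot: [-0.0, 0.179, 0.984, 0.0]
contact_force: [1.3, 0.9, -0.0]
opening: 0.654
finger_force: 0.0
```

Emit:
send_rows:
  increments:
    - [0,0,0,7.9,-0.3]
    - [0,0,0,7.9,-0.3]
    - [0,0,0,0,-0.3]

```text
t: 1.72
tool_pos: [0.498, 0.05, 0.2222]
tcp_rot: [-0.0, 0.311, 0.95, -0.0]
contact_force: [0.3, 0.7, 0.9]
opening: 0.655
finger_force: 0.0
```

Emit:
send_rows:
  increments:
    - [0,0,50,0,-0.3]
    - [0,0,50,0,-0.3]
    - [0,0,30,0,-0.3]
    - [0,0,0,0,-0.3]

```text
t: 2.22
tool_pos: [0.4964, 0.0506, 0.0906]
tcp_rot: [-0.003, 0.311, 0.95, -0.001]
contact_force: [0.6, 1.1, 0.3]
opening: 0.651
finger_force: 0.0
```

Emit:
send_rows:
  increments:
    - [0,0,0,0,0.9]
    - [0,0,0,0,0.9]
    - [0,0,0,0,0.9]
    - [0,0,0,0,0.9]
  grip_force: 10

```text
t: 2.72
tool_pos: [0.4987, 0.0501, 0.0933]
tcp_rot: [0.001, 0.312, 0.95, 0.0]
contact_force: [-0.4, 1.3, -0.3]
opening: 0.28
finger_force: 0.0
```

Emit:
send_rows:
  increments:
    - [0,0,0,0,0.9]
    - [0,0,0,0,0.9]
    - [-0.05,3,0,2,0.9]

```text
t: 3.1
tool_pos: [0.5001, 0.0521, 0.0931]
tcp_rot: [0.0, 0.329, 0.944, -0.0]
contact_force: [-0.9, -1.8, 5.8]
opening: 0.251
finger_force: 10.0
```

Emit:
send_rows:
  increments:
    - [-0.1,4.4,0,3,0.9]
    - [-0.1,4.4,0,3,0.9]
    - [-0.1,4.4,0,3,0.9]
    - [-0.1,4.4,0,3,0.9]

```text
t: 3.6
tool_pos: [0.5125, 0.0645, 0.0931]
tcp_rot: [0.0, 0.426, 0.905, -0.001]
contact_force: [-1.8, -2.8, 6.8]
opening: 0.251
finger_force: 10.0
```

Emit:
send_rows:
  increments:
    - [-0.1,4.4,0,3,0.9]
    - [-0.1,4.4,0,3,0.9]
    - [-0.1,4.4,0,3,0.9]
    - [-0.1,4.4,0,3,0.9]
    - [-0.05,3,0,2,0.9]

```text
t: 4.22
tool_pos: [0.5297, 0.0754, 0.0931]
tcp_rot: [0.0, 0.533, 0.846, -0.001]
contact_force: [-1.5, -3.4, 5.8]
opening: 0.251
finger_force: 10.0
```

Emit:
send_rows:
  increments:
    - [-0.03,2.2,0,1.5,0.9]
    - [-0.03,2.2,0,1.5,0.9]
    - [-0.03,2.2,0,1.5,0.9]

```text
t: 4.6
tool_pos: [0.5357, 0.078, 0.0931]
tcp_rot: [0.0, 0.565, 0.825, -0.001]
contact_force: [-1.8, -2.7, 5.3]
opening: 0.251
finger_force: 10.0
```

Emit:
send_rows:
  increments:
    - [-0.01,1.5,0,1,0.9]
    - [-0.01,1.5,0,1,0.9]
    - [-0.01,1.5,0,1,0.9]

```text
t: 4.97
tool_pos: [0.5398, 0.0794, 0.0931]
tcp_rot: [0.0, 0.587, 0.81, -0.001]
contact_force: [-1.2, -3.5, 6.8]
opening: 0.254
finger_force: 10.0
```

Emit:
send_rows:
  increments:
    - [0,0.6,0,0.4,0.9]
    - [0,0.6,0,0.4,0.9]
    - [0,0.6,0,0.4,0.9]

```text
t: 5.35
tool_pos: [0.5415, 0.0799, 0.0931]
tcp_rot: [0.0, 0.595, 0.804, -0.001]
contact_force: [-1.2, -2.7, 6.0]
opening: 0.255
finger_force: 10.0
```

Emit:
send_rows:
  increments:
    - [0,0.6,0,0.4,0.9]
    - [0,0.6,0,0.4,0.9]
    - [0,0.6,0,0.4,0.9]
    - [0,0.6,0,0.4,0.9]

```text
t: 5.85
tool_pos: [0.5436, 0.0806, 0.0931]
tcp_rot: [0.0, 0.606, 0.795, -0.001]
contact_force: [-1.5, -3.6, 5.9]
opening: 0.252
finger_force: 10.0
```

Emit:
send_rows:
  increments:
    - [0,0.6,0,0.4,0.9]
    - [0,0.6,0,0.4,0.9]
    - [0,0.6,0,0.4,0.9]
    - [0,0.6,0,0.4,0.9]

```text
t: 6.35
tool_pos: [0.5453, 0.0809, 0.0931]
tcp_rot: [-0.0, 0.617, 0.787, -0.002]
contact_force: [-2.8, -4.2, 7.8]
opening: 0.254
finger_force: 10.0
```

Emit:
send_rows:
  increments:
    - [0,0.6,0,0.4,0.9]
    - [0,0.6,0,0.4,0.9]

```text
t: 6.6
tool_pos: [0.546, 0.0811, 0.0931]
tcp_rot: [-0.0, 0.622, 0.783, -0.002]
contact_force: [-3.7, -5.0, 7.6]
opening: 0.246
finger_force: 10.0
```

Emit:
send_rows:
  increments:
    - [0,0.6,0,0.4,0.9]
    - [0,0.6,0,0.4,0.9]
    - [0,0.6,0,0.4,0.9]

```text
t: 6.98
tool_pos: [0.5468, 0.0813, 0.093]
tcp_rot: [-0.001, 0.63, 0.777, -0.003]
contact_force: [-5.1, -6.2, 8.4]
opening: 0.252
finger_force: 10.1
```

Emit:
send_rows:
  increments:
    - [0,0.8,0,0,0.9]
    - [0,0.8,0,0,0.9]
    - [0,0.8,0,0,0.9]

```text
t: 7.35
tool_pos: [0.5473, 0.0814, 0.0929]
tcp_rot: [-0.002, 0.63, 0.777, -0.004]
contact_force: [-8.6, -7.0, 12.7]
opening: 0.251
finger_force: 10.0
```

```bash
python3 -c "
from rig import *
for i in range(1):
  o=get_obs();print(o['contact_force'],o['ft_torque'],o['tool_pos'],o['tcp_rot'],o['qpos'])"
```

```text
[-8.58827843 -7.01591459 12.6632751 ] [-1.30719913  1.41882978  0.11019273] [0.54734165 0.08142694 0.09292788] [-0.00238948  0.6298808   0.77667542 -0.00444542] [-0.05181314  0.62128808  1.71632532 -0.00601887  0.81308614 -0.25563291]
```

The lever is firmly against a stop at about 1.81 rad, with about 10 N across it and no further movement. I'll hold briefly and then back off.

Emit:
send_rows:
  increments:
    - [0,0,0,0,0.9]
    - [0,0,0,0,0.9]
    - [0,0,0,0,0.9]
    - [0,0,0,0,0.9]

```text
t: 7.85
tool_pos: [0.5473, 0.0814, 0.0929]
tcp_rot: [-0.002, 0.63, 0.777, -0.004]
contact_force: [-7.6, -6.1, 10.6]
opening: 0.249
finger_force: 10.0
```

```bash
python3 -c "
from rig import *
o=get_obs();print(o['contact_force'],o['ft_torque'],o['tool_pos'])"
```

```text
[-7.55572699 -6.14660595 10.60228082] [-1.26845533  1.36179031  0.09784261] [0.54734654 0.08143247 0.09290167]
```

Emit:
send_rows:
  increments:
    - [0,-1.4,0,-0.4,0.9]
    - [0,-1.4,0,-0.5,0.9]
    - [0,-1.4,0,-0.5,0.9]
    - [0,-1.4,0,-1,0.9]
    - [0,-1.4,0,-1,0.9]

```text
t: 8.48
tool_pos: [0.5443, 0.0807, 0.093]
tcp_rot: [0.0, 0.608, 0.794, -0.001]
contact_force: [-0.6, -3.5, 4.7]
opening: 0.25
finger_force: 10.0
```

Emit:
send_rows:
  increments:
    - [-0.1,-4.4,0,-3,0.9]
    - [-0.3,-7.4,0,-5,0.9]
    - [-0.3,-7.4,0,-5,0.9]
    - [-0.3,-7.4,0,-5,0.9]
    - [-0.3,-7.4,0,-5,0.9]

```text
t: 9.1
tool_pos: [0.5149, 0.0665, 0.093]
tcp_rot: [0.001, 0.436, 0.9, 0.0]
contact_force: [0.3, 0.5, 3.1]
opening: 0.253
finger_force: 10.1
```

Emit:
send_rows:
  increments:
    - [-0.3,-7.4,0,-5,0.9]
    - [-0.3,-7.4,0,-5,0.9]
    - [-0.3,-7.4,0,-5,0.9]
    - [-0.3,-7.4,0,-5,0.9]
    - [-0.3,-7.4,0,-5,0.9]

```text
t: 9.72
tool_pos: [0.4913, 0.0385, 0.093]
tcp_rot: [0.0, 0.231, 0.973, 0.0]
contact_force: [0.9, 1.3, 4.3]
opening: 0.253
finger_force: 10.0
```

Emit:
send_rows:
  increments:
    - [-0.3,-7.4,0,-5,0.9]
    - [-0.3,-7.4,0,-5,0.9]
    - [-0.3,-7.4,0,-5,0.9]
    - [-0.3,-7.4,0,-5,0.9]
    - [0,0,0,0,0.9]

```text
t: 10.35
tool_pos: [0.4824, 0.0097, 0.0929]
tcp_rot: [0.0, 0.059, 0.998, -0.0]
contact_force: [-0.9, -1.3, 6.5]
opening: 0.254
finger_force: 10.0
```

Emit:
send_rows:
  increments:
    - [-0.2,-6.2,0,-4.2,0.9]
    - [-0.2,-6.2,0,-4.2,0.9]
    - [-0.2,-6.2,0,-4.2,0.9]
    - [-0.2,-6.2,0,-4.2,0.9]
    - [-0.2,-5.9,0,-4,0.9]

```text
t: 10.98
tool_pos: [0.4842, -0.0201, 0.0929]
tcp_rot: [0.0, -0.122, 0.993, 0.0]
contact_force: [0.4, 0.8, 5.7]
opening: 0.248
finger_force: 10.0
```

Emit:
send_rows:
  increments:
    - [0,0,0,0,0.9]
    - [0,0,0,0,0.9]

```text
t: 11.22
tool_pos: [0.4844, -0.0206, 0.093]
tcp_rot: [0.0, -0.122, 0.993, -0.0]
contact_force: [-0.6, -0.0, 4.9]
opening: 0.255
finger_force: 10.0
```

```bash
python3 - <<'E'
from h import *
p,d=snapshot("top");np.savez("pics/t1.npz",p=p);s,_=snapshot("side");np.savez("pics/s1.npz",p=s)
a=cv2.convertScaleAbs(p[135:255,235:360,::-1],alpha=1.8);b=cv2.convertScaleAbs(s[180:300,235:370,::-1],alpha=1.8)
cv2.imwrite("pics/c1.png",np.hstack([cv2.resize(x,None,fx=3,fy=3,interpolation=2) for x in(a,b)]))
E
```

```text
(no output)
```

View pics/c1.png

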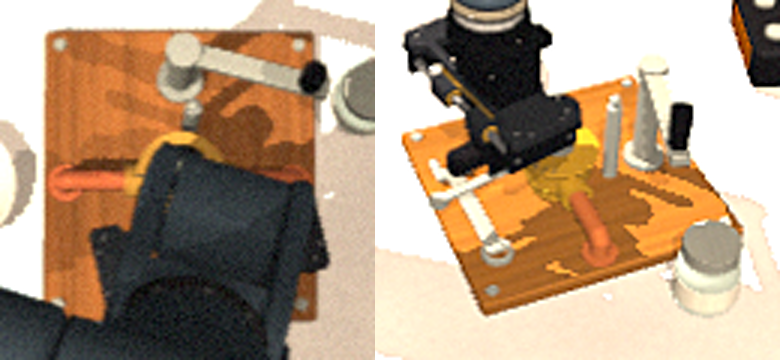

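The arm covers the lever in the top view. I'll release, lift and move left for a clear look.

Emit:
send_rows:
  increments:
    - [0,0,0,0,-0.3]
    - [0,0,0,0,-0.3]
    - [0,0,0,0,-0.3]
    - [0,0,-30,0,-0.3]
    - [0,0,-60,0,-0.3]

```text
t: 11.95
tool_pos: [0.4824, -0.0198, 0.1814]
tcp_rot: [-0.003, -0.121, 0.993, 0.001]
contact_force: [1.1, -0.1, 0.1]
opening: 0.636
finger_force: 0.0
```

Emit:
send_rows:
  increments:
    - [0,60,-20,0,-0.3]
    - [0,60,0,0,-0.3]
    - [0,60,0,0,-0.3]
    - [0,60,0,0,-0.3]
    - [0,0,0,0,-0.3]

```text
t: 12.58
tool_pos: [0.4246, 0.2155, 0.2022]
tcp_rot: [-0.0, -0.125, 0.992, 0.0]
contact_force: [0.3, -0.8, -0.1]
opening: 0.65
finger_force: 0.0
```

```bash
python3 - <<'E'
from h import *
p,d=snapshot("top");np.savez("pics/t2.npz",p=p);s,_=snapshot("side");np.savez("pics/s2.npz",p=s)
a=cv2.convertScaleAbs(p[185:255,260:330,::-1],alpha=2);b=cv2.convertScaleAbs(s[195:275,245:315,::-1],alpha=1.8)
cv2.imwrite("pics/c2.png",np.hstack([cv2.resize(a,(420,420),interpolation=2),cv2.resize(b[:70],(380,380),interpolation=2) .repeat(1,0) if 0 else cv2.copyMakeBorder(cv2.resize(b[:70],(370,370),interpolation=2),0,50,0,0,0)]))
E
```

```text
(no output)
```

View pics/c2.png

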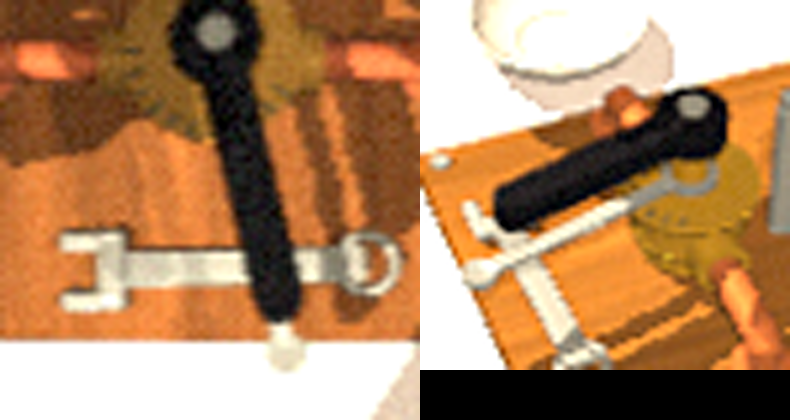

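The lever lies along the memory arm. In the top crop the hub cap is at (215,32), the lever end at (279,300) and the memory tip at (287,352). I'll measure both directions precisely with line fits.

```bash
python3 - <<'E'
from h import *
L=lambda f:np.load(f"pics/{f}.npz")['p']
def runs(n,m,A,B,z,half=6):
    # centre of mask across the line A->B (px), subpixel by mask sum, projected to z
    A=np.array(A,float);B=np.array(B,float);u=(B-A)/np.linalg.norm(B-A);w=np.array([-u[1],u[0]]);out=[]
    for s in np.arange(0,np.linalg.norm(B-A),.5):
        t=np.arange(-half,half+.01,.25);q=A+u*s+t[:,None]*w
        v=cv2.remap(m.astype(np.float32),q[:,0].astype(np.float32)[None],q[:,1].astype(np.float32)[None],cv2.INTER_LINEAR)[0]
        if v.sum()>2: out.append(A+u*s+w*(v*t).sum()/v.sum())
    P=onplane(n,out,z)
    vx,vy,x,y=cv2.fitLine(P[:,:2].astype(np.float32),cv2.DIST_HUBER,0,.001,.001).ravel()
    if vx>0:vx,vy=-vx,-vy
    ax=np.array([.567,0]);off=(ax[0]-x)*vy-(ax[1]-y)*vx
    print(n,len(P),'angle',np.arctan2(vy,vx)%(2*np.pi),'off mm',off*1e3)
T=lambda x,y:(x/6+260,y/6+185);S=lambda x,y:(x/5.286+245,y/5.286+195)
T0=lambda x,y:(x/5+235,y/5+135);S0=lambda x,y:(x/5+235,y/5+180)
dark=lambda p:(np.clip(60-p.max(2).astype(float),0,25))/25
def gray(p):
    p=p.astype(float);sat=(p.max(2)-p.min(2))/(p.max(2)+1);return np.clip(.5-sat,0,.3)/.3
print("lever");runs("top",dark(L('t2')),T(226,95),T(276,290),.110);runs("side",dark(L('s2')),S(650,140) if 0 else S(642-420+0,145),S(530-420,200),.110,8)
print("mem t0");g=gray(L('t0') if 0 else np.load('pics/top0.npz')['p'])
runs("top",g,T0(322,370),T0(342,450),.073,4);runs("top",g,T0(316,345),T0(366,548),.073,4)
g=gray(np.load('pics/side0.npz')['p']);runs("side",g,S0(265,258),S0(160,310),.073,3.5)
runs("side",gray(L('s2')),S(660-420,195),S(545-420,243),.073,3)
# tips and hub caps
for n,h,l,m in(("top",T(215,32),T(279,300),T0(364,546)),("side",S(694-420,105),S(510-420,207),S(480-420,272))):
    a=onplane(n,[h],.123)[0];b=onplane(n,[m],.073)[0];v=(b-a)[:2];print(n,'hub',a[:2],'mem tip angle',np.arctan2(v[1],v[0])%6.2832,np.hypot(*v))
E
```

```text
lever
top 68 angle 3.3871403 off mm 1.1021436339385058
side 48 angle 3.3822606 off mm -0.984522693368281
mem t0
top 33 angle 3.3770285 off mm 1.5081617906711111
top 84 angle 3.3890476 off mm 0.7965493449305777
side 47 angle 3.390658 off mm 0.1325324872802451
side 48 angle 3.3734832 off mm 1.1091955084148402
top hub [ 0.56721496 -0.00142155] mem tip angle 3.390290557317452 0.14408090462779982
side hub [ 0.56619092 -0.00106433] mem tip angle 3.3889308845369217 0.143106296813762
```

The lever fits at about 3.385 rad and the memory arm at about 3.388 rad, so they are aligned and the memory arm hasn't moved. Now the keeper knob.

Emit:
send_rows:
  increments:
    - [0,0,-60,0,-0.3]
    - [-18,-52.7,0,0,-0.3]
    - [-18,-52.7,0,0,-0.3]
    - [-18,-52.7,0,0,-0.3]
    - [-18,-52.7,0,0,-0.3]

```text
t: 13.3
tool_pos: [0.548, 0.0208, 0.2622]
tcp_rot: [-0.0, -0.12, 0.993, -0.0]
contact_force: [0.6, 1.3, -0.5]
opening: 0.649
finger_force: 0.0
```

Emit:
send_rows:
  increments:
    - [-18,-52.7,0,0,-0.3]
    - [-18,-52.7,0,0,-0.3]
    - [-18,-52.7,0,0,-0.3]
    - [0,0,0,9.9,-0.3]
    - [0,0,0,9.9,-0.3]

```text
t: 13.92
tool_pos: [0.6371, -0.1196, 0.2613]
tcp_rot: [-0.001, 0.057, 0.998, 0.0]
contact_force: [-0.8, 0.3, -0.6]
opening: 0.654
finger_force: 0.0
```

Emit:
send_rows:
  increments:
    - [0,0,0,9.9,-0.3]
    - [0,0,0,9.9,-0.3]
    - [0,0,0,9.9,-0.3]
    - [0,0,0,9.9,-0.3]
    - [0,0,0,9.9,-0.3]

```text
t: 14.55
tool_pos: [0.6369, -0.1184, 0.2618]
tcp_rot: [-0.0, 0.469, 0.883, -0.0]
contact_force: [-1.0, 1.0, -0.3]
opening: 0.653
finger_force: 0.0
```

Emit:
send_rows:
  increments:
    - [0,0,0,9.9,-0.3]
    - [0,0,0,9.9,-0.3]
    - [0,0,0,9.9,-0.3]
    - [0,0,0,9.9,-0.3]
    - [0,0,0,9.9,-0.3]

```text
t: 15.18
tool_pos: [0.6369, -0.1184, 0.2618]
tcp_rot: [-0.0, 0.795, 0.606, -0.0]
contact_force: [-0.1, -0.2, 0.4]
opening: 0.65
finger_force: 0.0
```

Emit:
send_rows:
  increments:
    - [0,0,0,0,-0.3]

```text
t: 15.3
tool_pos: [0.637, -0.118, 0.2619]
tcp_rot: [-0.0, 0.793, 0.609, -0.0]
contact_force: [0.2, -0.3, -0.6]
opening: 0.648
finger_force: 0.0
```

```bash
python3 - <<'E'
from h import *
# knob by dark mask in side view (after move) and in the first top view, mid height .167
d=np.load('pics/s2.npz')['p'];g=d.max(2)
num,lab,st,ce=cv2.connectedComponentsWithStats((g<45).astype(np.uint8))
for i in range(1,num):
    if 320<ce[i][0]<350 and 205<ce[i][1]<240 and st[i,4]>15: print(st[i],ce[i],onplane('side',[ce[i]],.167),tri((338.6,160.7),ce[i]))
print(onplane('top',[(338.6,160.7)],.167))
o=get_obs();q=o['tcp_rot'];print(o['tool_pos'],(2*np.arctan2(q[2],q[1]))%6.2832,o['qpos'])
E
```

```text
[332 214   9  16 109] [336.12844037 221.7706422 ] [[ 0.63592367 -0.11060427  0.167     ]] (array([ 0.63818226, -0.10999082,  0.16620682]), np.float64(0.0033989165917565935))
[[ 0.63966049 -0.11047631  0.167     ]]
[ 0.63704556 -0.11802698  0.26190664] 1.3103668252533505 [-3.55159543e-01  5.21416659e-01  1.32587487e+00 -4.58765246e-04
  1.29506084e+00 -9.46049726e-02]
```

Emit:
send_rows:
  increments:
    - [8,-1,0,0,-0.3]
    - [0,0,50,0,-0.3]
    - [0,0,40,0,-0.3]
    - [0,0,15,0,-0.3]
    - [0,0,0,0,0.3]

```text
t: 15.92
tool_pos: [0.6386, -0.1075, 0.1567]
tcp_rot: [-0.001, 0.792, 0.61, -0.0]
contact_force: [1.1, -0.2, 0.9]
opening: 0.602
finger_force: 0.0
```

Emit:
send_rows:
  increments:
    - [0,0,0,0,0.9]
    - [0,0,0,0,0.9]
    - [0,0,0,0,0.9]
    - [0,0,0,0,0.9]
    - [0,0,0,0,0.9]
  grip_force: 15

```text
t: 16.55
tool_pos: [0.6392, -0.1078, 0.1583]
tcp_rot: [0.001, 0.793, 0.61, 0.0]
contact_force: [-0.9, 0.5, 4.5]
opening: 0.246
finger_force: 15.0
```

Emit:
send_rows:
  increments:
    - [0.1,-4,0,2,0.9]
    - [0.4,-9.8,0,5,0.9]
    - [0.4,-9.8,0,5,0.9]
    - [0.4,-9.8,0,5,0.9]
    - [0.4,-9.8,0,5,0.9]

```text
t: 17.18
tool_pos: [0.6003, -0.09, 0.1583]
tcp_rot: [0.001, 0.895, 0.446, 0.0]
contact_force: [-0.6, -2.1, 5.7]
opening: 0.247
finger_force: 15.0
```

Emit:
send_rows:
  increments:
    - [0.4,-9.8,0,5,0.9]
    - [0.4,-9.8,0,5,0.9]
    - [0.4,-9.8,0,5,0.9]
    - [0.4,-9.8,0,5,0.9]
    - [0,0,0,0,0.9]

```text
t: 17.8
tool_pos: [0.5724, -0.061, 0.1582]
tcp_rot: [0.001, 0.959, 0.285, -0.001]
contact_force: [-4.0, -2.6, 7.1]
opening: 0.249
finger_force: 15.0
```

Emit:
send_rows:
  increments:
    - [-0.5,-5.9,0,3,0.9]
    - [-0.2,-5.9,0,3,0.9]
    - [0.1,-5.9,0,3,0.9]
    - [0.1,-5.9,0,3,0.9]

```text
t: 18.3
tool_pos: [0.5622, -0.0421, 0.1583]
tcp_rot: [0.002, 0.983, 0.183, 0.001]
contact_force: [-0.8, -8.1, 6.1]
opening: 0.242
finger_force: 15.0
```

Emit:
send_rows:
  increments:
    - [0.1,-5.9,0,3,0.9]
    - [0.1,-5.9,0,3,0.9]
    - [0.1,-5.9,0,3,0.9]
    - [0.1,-5.9,0,3,0.9]

```text
t: 18.8
tool_pos: [0.556, -0.0203, 0.1582]
tcp_rot: [0.003, 0.997, 0.078, 0.001]
contact_force: [-1.8, -5.9, 6.5]
opening: 0.247
finger_force: 15.0
```

Emit:
send_rows:
  increments:
    - [0,-4,0,2,0.9]
    - [0,-4,0,2,0.9]
    - [0,-4,0,2,0.9]
    - [0,0,0,0,0.9]

```text
t: 19.3
tool_pos: [0.5542, -0.0056, 0.1581]
tcp_rot: [0.0, 1.0, 0.026, 0.001]
contact_force: [-0.6, 1.0, 5.8]
opening: 0.246
finger_force: 15.0
```

Emit:
send_rows:
  increments:
    - [0,-2.5,0,1,0.9]
    - [0,-1,0,0.5,0.9]
    - [0,0,0,0,0.9]

```text
t: 19.68
tool_pos: [0.5541, -0.0029, 0.1581]
tcp_rot: [0.001, 1.0, 0.013, 0.001]
contact_force: [-0.3, -2.6, 5.4]
opening: 0.247
finger_force: 15.0
```

Emit:
send_rows:
  increments:
    - [0,0,0,0,-0.3]
    - [0,0,0,0,-0.3]
    - [0,0,0,0,-0.3]
    - [0,0,-30,0,-0.3]
    - [0,0,-50,0,-0.3]

```text
t: 20.3
tool_pos: [0.5519, -0.0017, 0.2361]
tcp_rot: [-0.001, 1.0, 0.014, -0.003]
contact_force: [0.9, -0.3, -0.1]
opening: 0.639
finger_force: 0.0
```

Emit:
send_rows:
  increments:
    - [0,-60,-20,0,-0.3]
    - [0,-60,0,0,-0.3]
    - [0,-60,0,0,-0.3]
    - [0,-60,0,0,-0.3]
    - [0,0,0,0,-0.3]

```text
t: 20.92
tool_pos: [0.5456, 0.2413, 0.2567]
tcp_rot: [-0.001, 1.0, 0.017, -0.0]
contact_force: [-0.2, -0.5, 0.2]
opening: 0.649
finger_force: 0.0
```

```bash
python3 - <<'E'
from h import *
p,d=snapshot("top");np.savez("pics/t3.npz",p=p);s,_=snapshot("side");np.savez("pics/s3.npz",p=s)
a=cv2.convertScaleAbs(p[135:255,235:360,::-1],alpha=1.8);b=cv2.convertScaleAbs(s[180:300,235:370,::-1],alpha=1.8)
cv2.imwrite("pics/c3.png",np.hstack([cv2.resize(x,None,fx=3,fy=3,interpolation=2) for x in(a,b)]))
E
```

```text
(no output)
```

View pics/c3.png

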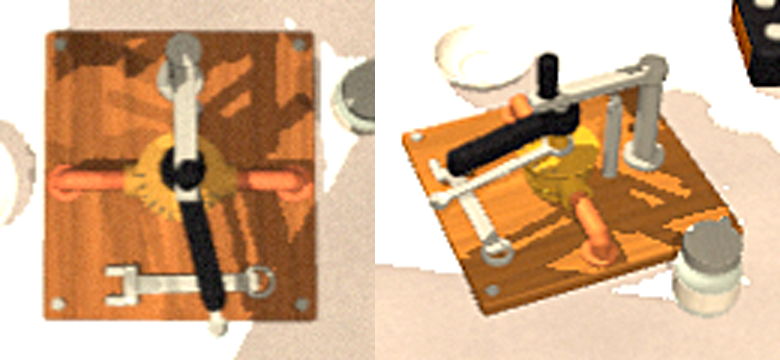

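The keeper bar lies over the hub (top crop: post (183,48), knob (182,172)) and the lever is still over the memory arm. I'll run one numeric check before handing in.

```bash
python3 - <<'E'
from h import *
p=np.load('pics/t3.npz')['p'];s=np.load('pics/s3.npz')['p']
# knob top-centre both views, post top
k=onplane('top',[((182-.0)/3+235,(164)/3+135)],.190)[0];po=onplane('top',[(183/3+235,46/3+135)],.147)[0];v=(k-po)[:2]
print('keeper world dir - pi',(np.arctan2(v[1],v[0])%6.2832)-np.pi,np.hypot(*v))
for n,a,b in(('top','t2','t3'),('side','s2','s3')):
    A=np.load(f'pics/{a}.npz')['p'];B=np.load(f'pics/{b}.npz')['p'];r=[]
    for q,hh in((A,0),(B,0)):
        m=(q.max(2)<45)
        reg=np.zeros_like(m);
        if n=='top':reg[208:240,285:320]=1
        else:reg[220:245,255:285]=1
        ys,xs=np.where(m&reg.astype(bool));r.append((len(xs),xs.mean().round(2),ys.mean().round(2)))
    print(n,'lever end centroid',r)
E
```

```text
keeper world dir - pi -0.01054323458056139 0.11200872403364154
top lever end centroid [(240, np.float64(303.1), np.float64(222.34)), (233, np.float64(303.09), np.float64(222.4))]
side lever end centroid [(249, np.float64(271.82), np.float64(229.21)), (241, np.float64(271.61), np.float64(229.39))]
```

```bash
python3 -c "
from rig import *
print(finish_job())"
```

```text
the job is handed in; nothing more can be done
None
```

The job is handed in: the valve was felt snug at about 1.81 rad and held there with 9–10 N for half a second, then opened until the lever lay over the memory arm (about 3.385 against 3.388 rad) and let go, and the keeper was swung shut over the hub, measuring shut within camera error; the memory arm measured unmoved, and I did not measure the other objects.

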